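Show the incubated sample to the inspection camera

TASK

The incubation is over: take the timer off the clear hood of the heating block and set it down flat on the free worktop, then swing the hood fully open so that it rests back on its stop. Draw the orange-capped tube straight up out of the block, leaving the blue-capped tubes and everything else where they are, and show its pellet to the inspection camera: hold the tube cap up, leaning about 40 degrees with its conical end towards the lens, the cone on the lens axis about 10 cm in front of the ring light. The program finishes while the gripper is still holding the tube there, motionless.

Things in the scene. Friction and masses are not known exactly. Their poses are not given: they have to be found in the camera images.
- heater: Dry-block heater, white housing 150 (x) x 210 (y) x 80 mm, fixed to the worktop; origin at the centre of its underside on the worktop, x to its rear, y to its left, z up. The top of its aluminium block is at z = 80 mm and has three bores, 31 mm across and 62 mm deep (floor at z = 18 mm), on x = -12 mm at y = -56, 0 and +56 mm; one tube stands in each.
- hood (a joint): Hinge of the heater's clear plastic hood (150 x 196 x 60 mm, 0.2 kg, covers the tubes, its flat top is 141 mm above the worktop). 0 = closed, 1.75 rad = open, resting on its stop. The axis runs along the heater's y; the front edge swings up and to the rear. Light friction: below about 0.9 rad it falls shut when let go, from there to 1.25 rad it stays, beyond about 1.3 rad it falls back on its stop and stays there.
- hood_hinge (a point): Point on the hood's hinge axis, in the middle of the heater's rear top edge (heater frame x = 75, y = 0, z = 81 mm); it does not move with the hood.
- hood_tab (a point): Middle of the part to grip of the black opening tab on the hood's front edge; the tab sticks out 41 mm to the front, 22 mm wide along the heater's y, 10 mm thick; this point is 24 mm out from the front wall, 17 mm from the tab's end, and moves with the hood. When closed it lies 174 mm in front of and 54 mm above the hinge axis. Pinched across its 22 mm width from above, it can turn between the finger pads while the hood is swung.
- timer: White bench timer, 62 x 62 x 20 mm, 75 g, lying flat on the closed hood; origin at the centre of its underside, z up through its face, sides along its x and y. The worktop to the left of the heater, in front of the photometer, is bare: world x 0.38 to 0.46, y 0.16 to 0.38. Bottles and a tip box stand along the back and a carton of wipes at the far left, all fixed, beyond everything that is handled.
- sample: The sample: 50 ml conical centrifuge tube with ORANGE cap and pink contents, 112 mm long, about 45 g; body 28 mm across, cap 34 mm across between 98 and 112 mm; origin at the tip of the cone, z along the tube to the cap. At the start it stands in one of the bores, the part above 62 mm showing.
- sample_cone (a point): Point on the sample's axis inside its cone, 10 mm from the tip: the pellet, which the camera shall see. Its z axis is that of the tube.
- sample_cap (a point): Centre of the sample's orange cap, on its axis, 105 mm from the tip.
- tube_b: Tube of the same shape with a blue cap and pink contents, in another bore; stays there.
- tube_c: Tube of the same shape with a blue cap and amber contents, in the remaining bore; stays there.
- camera_stand: Blue inspection camera with a black ring light (68 mm across) on a steel post with a round foot, fixed; 260 mm high; origin at the centre of the foot's underside, z up. The lens looks level along the stand's own -x axis, 200 mm above the worktop; the face of the ring light is at x = -82 mm.
- camera_focus (a point): Where the camera is in focus: on the lens axis, 102 mm in front of the ring light's face (stand frame x = -184, y = 0, z = 200 mm). Its axes are the stand's: x points from here to the lens.
- notebook: Dark blue notebook, 152 x 110 x 12 mm, front right, with a blue pen on it; bystander.
- pipette: Micropipette, 222 mm long, lying front left; bystander.
Mind the look-alikes: they are no part of the job. There is more than one size of the timer; the one meant has the size given above.

How it is judged:
By the outcome, as a careful person would: the job done as asked, in the order asked, and still so for the second after the job is handed in, while the arm keeps its last pose, push and grip.
It also fails if it takes over 72 s, if anything falls off the work surface, if the arm or the gripper's body presses on something with over 40 N, if the wrist force passes 120 N, or if a joint passes its speed limit or range.

ROBOT

A 6-joint arm with a two-finger parallel gripper is mounted at the origin on a cart in front of the work surface, level with it; the furniture and walls round the work are solid. World frame = base frame: x ahead of the robot, y to its left, z up, the work surface at z = 0. Lengths are in mm, angles in rad, forces in N, time in s.
With the tool pointing down it reaches from about 275 to 1000 mm from the base axis. Payload 8.4 kg.
Tool frame: the origin (TCP) lies midway between the tips of the shut fingers; the grasp point (between the pads) lies 19 mm behind it; z points along the fingers, y is the line along which they close (so a half turn about z gives the same grasp; the last joint's range is limited). The gripper opens to 85 mm and grips with 20 to 120 N. Pads are 22 mm wide; open, the fingers measure 114 mm over their backs; the gripper's body (76 mm by 85 mm) begins 54 mm behind the grasp point. The pads swing forward as they close: fully open they stand 13 mm farther back than shut.
Start: joints at [1.169, 0.353, 1.633, -0, 1.155, -0.002], TCP at [243.27, 575.715, 231.281] pointing down, gripper open.
Joint ranges: [-2.63, 2.63], [-0.92, 2.1], [0.06, 2.66], [-1.3, 4.44], [0, 2.69], [-3.02, 3.02]. Speed limits (rad/s): [2.22, 2.22, 2.79, 3.14, 3.14, 3.14].

INTERFACE

Orientations are given as [roll, pitch, yaw] about the fixed x, y, z axes, in that order (R = Rz(yaw) Ry(pitch) Rx(roll)).
In Python, from rig import r gives the robot as it stands.
- The arm moves only by the tool servo_tool, never from a script. Its argument "deltas" is a list of rows, each an object of numbers: "x", "y", "z": the shift along the world's x, y, z in mm; "rx", "ry", "rz": the turn, a rotation vector about the world's x, y, z in rad; "gripper": the gripper's target within -1 to 1 (fully open at 1, half-way at 0, shut at -1). A call has 1 to 10 rows; each row is the pose to reach, as a shift and turn from the pose commanded when the call began; what a row does not reach only later rows make up. A row lasts 1/10 s, in which the tool goes at most 50 mm and 8.59 degrees, less where a joint would pass 70% of its speed; a pose out of reach is approached as far as the arm can. A call with a gripper value outside its range is refused whole. The fingers move at their own pace and stop on an object; "newtons" is the grip in N (left out, the last holds). Time passes only in rows, so rows that repeat a pose let the fingers close. It gives the time, the measured TCP pose, the force, the opening and the grip force at its end, in the units of the state.
- r.sense(): the state, without advancing time (a new reading comes with each control period).
- r.grab_frame(name): name is "scene" or "side" or "wrist"; returns the picture (420x560x3 uint8, blue, green, red); there is no depth.
- r.camera_params(name): a dict with "mtx" (3x3 intrinsics, pixels), "eye" and "orientation" of the camera in the world. Camera axes: x right, y down, z forward; pixel columns grow to the right and rows downward; lengths in mm; the calibration is good to about 2 mm. A picture is of the moment at which its call begins: read the wrist's pose just before it. camera_params takes no time and is no camera call; for the wrist camera it gives the pose at the moment of the call.
- r.sign_off(): hands the job in; it is judged then, once.
Trained networks look in the newest picture that a camera, given by its name, has taken for a name from the list of things; names that differ only in an ending like _2 or _b are one class to them, and where a whole thing is asked for, a point or a joint stands for the part that bears it (a point fixed in the world has none). Each returns a list of dicts, best first, with "conf" (0 to 1); they miss things now and then, are a little off and sometimes report something else, mostly with a low value. They report only what shows in the picture. A call takes as long as a camera call. They do not tell look-alikes from the thing itself.
- r.recognise(name, camera): "box" ([left, top, width, height] in pixels, round what is visible of it).
The state is a dict: "clock": time; "qpos": joint angles; "qvel": joint speeds; "joint_efforts": joint torques, N m; "eef_pos": TCP position; "tcp_rot": TCP orientation; "contact_force": force on the tool from outside, world axes, zero at the start; "wrist_torque": the same for the moment, N m; "opening": opening from 0.0 (shut) to 1.0 (fully open); "grasp_force": force on a finger pad.
Only numpy, scipy, OpenCV 4.12 (cv2) and the standard library are available. Lean on these libraries where they do the work, as an engineer would, in place of code of your own. Each camera call takes 0.05 s, during which the arm holds its last target. There are 200 camera calls.

## Working session

There is one attempt and no reset: what is moved stays moved. The work goes in short steps, Python scripts to look and compute and a tool call to move; the robot and the scene stay as the last step left them, time stands still between calls to the robot, and variables do not carry over. Pictures are saved under pics/ and viewed, at most 10 in all, crops included, and the job is handed in when it is done.

Besides the shell and the picture viewer there is one more tool, called after "Call:" in YAML: its name, and indented under it one key for each argument. servo_tool: Moves the arm, as the interface text tells. Its arguments: {"type":"object","properties":{"deltas":{"type":"array","items":{"type":"object","properties":{"x":{"type":"number"},"y":{"type":"number"},"z":{"type":"number"},"rx":{"type":"number"},"ry":{"type":"number"},"rz":{"type":"number"},"gripper":{"type":"number"}}}},"newtons":{"type":"number"}},"required":["deltas"]}

```bash
mkdir -p pics; ls
cat > h.py <<'E'
import numpy as np, cv2
from scipy.spatial.transform import Rotation as R
from rig import r
def cam(n):
    p=r.camera_params(n); K=np.array(p['mtx']); e=np.array(p['eye'],float); o=np.array(p['orientation'],float)
    M=R.from_euler('xyz',o).as_matrix() if o.size==3 else (o if o.shape==(3,3) else R.from_quat(o).as_matrix())
    return K,e,M
def ray(n,u,v):
    K,e,M=cam(n); d=M@np.linalg.solve(K,[u,v,1.]); return e,d
def at_z(n,u,v,z):
    e,d=ray(n,u,v); return e+d*(z-e[2])/d[2]
def proj(n,P):
    K,e,M=cam(n); q=(np.atleast_2d(P)-e)@M@K.T; return q[:,:2]/q[:,2:]
E
python3 - <<'E'
from h import *
print(r.sense())
for n in('scene','side','wrist'):
    print(n,r.camera_params(n)); f=r.grab_frame(n); cv2.imwrite(f'pics/{n}0.png',f)
    if n!='wrist':
        for t in('heater','hood','hood_tab','timer','sample','sample_cap','tube_b','camera_stand'):
            print(t,[(d['conf'],d['box']) for d in r.recognise(t,n)][:3])
E
```

```text
pics
{'clock': 0.0, 'qpos': array([ 1.16857554e+00,  3.53624496e-01,  1.63415316e+00,  1.73976299e-05,
        1.15517130e+00, -2.43922935e-03]), 'qvel': array([-0.00056109,  0.00203372, -0.00048024,  0.00050041, -0.00119264,
        0.00024881]), 'joint_efforts': array([-5.81874883e-04, -6.05257058e+01, -3.42070985e+01, -1.08515933e-04,
        9.58340010e-03,  1.54253399e-05]), 'eef_pos': array([243.09186035, 575.27066728, 230.5683009 ]), 'tcp_rot': array([-3.14023639e+00, -1.92152132e-05,  2.74180404e+00]), 'contact_force': array([0.20932138, 0.68558702, 0.19434303]), 'wrist_torque': array([0.00052873, 0.00013926, 0.00821991]), 'grasp_force': 0.0, 'opening': 1.0017434491561423}
scene {'mtx': array([[528.02929524,   0.        , 280.58965288],
       [  0.        , 528.02929524, 203.34373484],
       [  0.        ,   0.        ,   1.        ]]), 'eye': array([-328.99403885, -465.36849951, 1444.15748801]), 'orientation': array([-2.46951446, -0.00328175, -1.00497342])}
heater [(0.94, [269.1, 189.4, 85.6, 82.9])]
hood [(0.92, [274.0, 190.0, 77.7, 66.1])]
hood_tab [(0.72, [273.3, 191.2,
[... 505 characters left out ...]
51049, -0.00498377, -1.3136325 ])}
heater [(0.69, [284.2, 195.6, 60.7, 60.4])]
hood [(0.72, [280.9, 194.5, 61.8, 52.5]), (0.29, [385.6, 188.4, 35.9, 47.5])]
hood_tab [(0.7, [304.8, 205.6, 22.9, 22.3]), (0.56, [284.0, 196.8, 60.4, 49.7])]
timer [(0.9, [345.2, 196.9, 20.9, 24.4]), (0.76, [306.1, 206.4, 22.6, 20.7]), (0.71, [303.1, 174.8, 24.2, 26.1])]
sample []
sample_cap []
tube_b []
camera_stand []
wrist {'mtx': array([[341.8966029 ,   0.        , 281.00926263],
       [  0.        , 341.8966029 , 208.22752081],
       [  0.        ,   0.        ,   1.        ]]), 'eye': array([180.35787606, 601.66525605, 374.11484854]), 'orientation': array([2.87063004e+00, 7.59924239e-05, 1.17071262e+00])}
```

Run:
```python
import cv2
a=cv2.imread('pics/scene0.png')[130:330,200:480]; b=cv2.imread('pics/side0.png')[130:330,220:500]
c=cv2.vconcat([cv2.resize(a,(800,571),interpolation=cv2.INTER_CUBIC)])
cv2.imwrite('pics/s1.png',c); cv2.imwrite('pics/s2.png',cv2.resize(b,(800,571),interpolation=cv2.INTER_CUBIC))
```

```text
(no output)
```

View pics/s1.png

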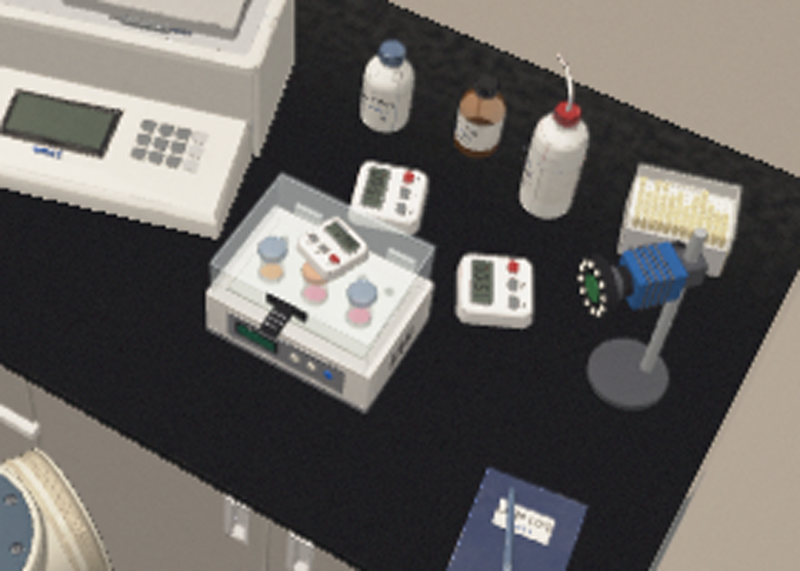

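View pics/s2.png

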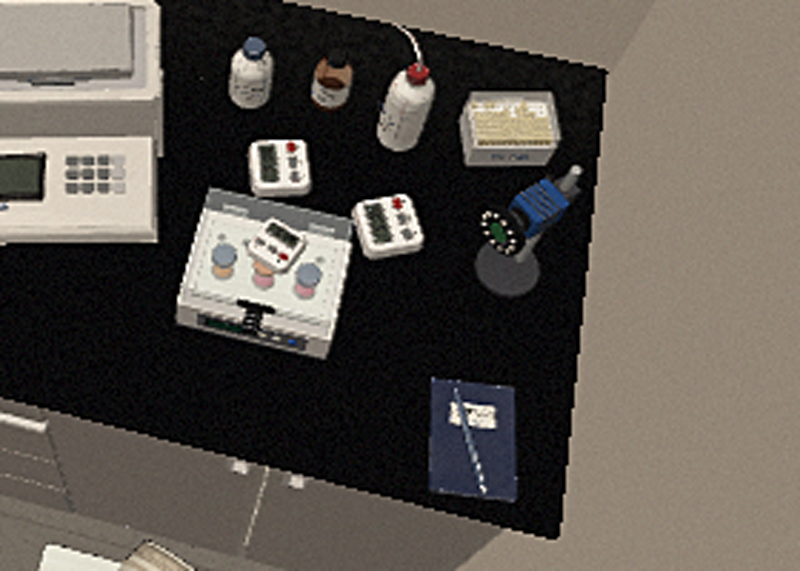

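Both views show the small timer lying on the hood at s1 (333,247). The orange cap is under it in the middle bore, between blue caps at s1 (272,250) and (362,292). The camera stand is on the right, with its foot at s1 (627,373).

Run:
```python
from h import *
a=lambda u,v:(200+.35*u,130+.35*v); b=lambda u,v:(220+.35*u,130+.35*v)
for nm,z,A,B in [('capL',128,(272,248),(224,256)),('capR',128,(362,291),(308,276)),('timer',161,(334,246),(277,244)),
  ('foot',4,(627,373),(508,270)),('ring',200,(593,288),(500,231)),('tab',136,(285,310),(253,315)),
  ('ftopR',80,(365,375),(328,338)),('fbotR',0,(362,410),(327,358)),('ftopL',80,(207,292),(178,315)), ('hoodtopbackL',141,(282,175),(213,188)),('hoodtopbackR',141,(437,243),(352,216)),
  ('t2',20,(392,195),(279,165)),('t3',20,(497,288),(390,225))]:
    print(nm,at_z('scene',*a(*A),z).round(),at_z('side',*b(*B),z).round())
```

```text
capL [537.  25. 128.] [534.  28. 128.]
capR [539. -86. 128.] [534. -84. 128.]
timer [553. -41. 161.] [552. -36. 161.]
foot [ 683. -357.    4.] [ 676. -358.    4.]
ring [ 621. -302.  200.] [ 621. -302.  200.]
tab [469. -32. 136.] [459. -28. 136.]
ftopR [ 477. -128.   80.] [ 477. -128.   80.]
fbotR [ 483. -128.    0.] [ 482. -136.    0.]
ftopL [477.  72.  80.] [458.  69.  80.]
hoodtopbackL [622.  64. 141.] [621.  64. 141.]
hoodtopbackR [ 630. -127.  141.] [ 627. -122.  141.]
t2 [755. -15.  20.] [752.  -8.  20.]
t3 [ 698. -185.   20.] [ 695. -183.   20.]
```

Call:
servo_tool:
  deltas:
    - {"x": 5, "y": -40, "z": 25, "rz": -0.1}
    - {"x": 15, "y": -80, "z": 50, "rz": -0.2}
    - {"x": 25, "y": -125, "z": 70, "rz": -0.3}
    - {"x": 40, "y": -170, "z": 80, "rz": -0.4}
    - {"x": 55, "y": -215, "z": 80, "rz": -0.5}
    - {"x": 75, "y": -260, "z": 80, "rz": -0.6}
    - {"x": 95, "y": -305, "z": 80, "rz": -0.7}
    - {"x": 115, "y": -350, "z": 80, "rz": -0.8}
    - {"x": 140, "y": -390, "z": 80, "rz": -0.9}
    - {"x": 165, "y": -430, "z": 80, "rz": -1.0}

```text
invalid input
```

Call:
servo_tool:
  deltas:
    - {"x": 25, "y": -40, "rz": -0.1}
    - {"x": 55, "y": -75, "rz": -0.2}
    - {"x": 90, "y": -110, "rz": -0.24}
    - {"x": 115, "y": -150, "rz": -0.24}
    - {"x": 137, "y": -185, "rz": -0.24}
    - {"x": 137, "y": -185, "rz": -0.24}
    - {"x": 137, "y": -185, "rz": -0.24}

```text
invalid input
```

Run:
```python
from h import *
s=r.sense(); print(s['eef_pos'],s['tcp_rot'],s['qpos'],r.camera_params('wrist'))
f=r.grab_frame('wrist'); cv2.imwrite('pics/w1.png',f); cv2.imwrite('pics/w1b.png',cv2.resize(f,(800,600)))
```

```text
[243.2794808  575.72888112 231.29861128] [ 3.14155787e+00 -9.26763416e-06  2.74179694e+00] [ 1.16858990e+00  3.52987310e-01  1.63337734e+00  1.02215847e-05
  1.15519325e+00 -2.41483999e-03] {'mtx': array([[341.8966029 ,   0.        , 281.00926263],
       [  0.        , 341.8966029 , 208.22752081],
       [  0.        ,   0.        ,   1.        ]]), 'eye': array([180.35792381, 601.66535855, 374.11194146]), 'orientation': array([2.87063003e+00, 8.04771948e-05, 1.17071255e+00])}
```

View pics/w1b.png

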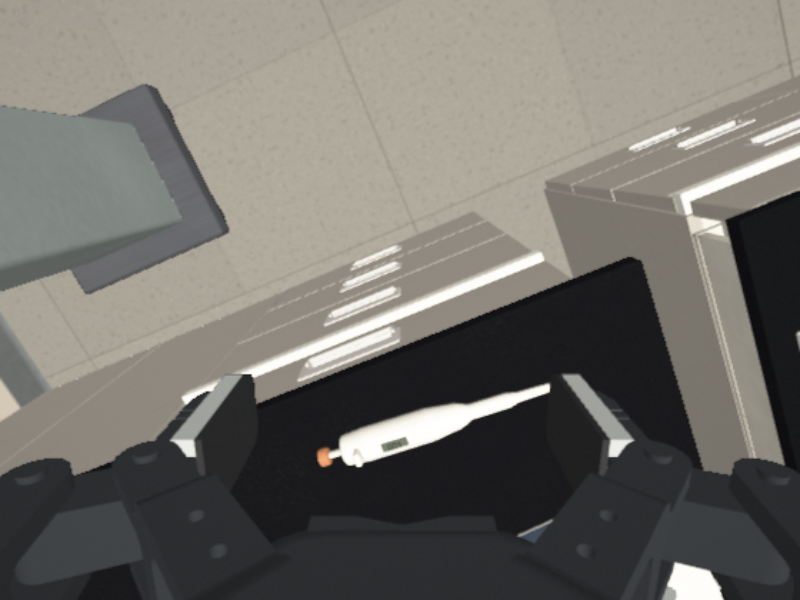

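The moves were refused, so this picture only shows the pipette below the start pose at (430,435). I'll try again with every key in each row.

Call:
servo_tool:
  deltas:
    - {"x": 5, "y": -40, "z": 25, "rx": 0, "ry": 0, "rz": -0.1, "gripper": 1}
    - {"x": 15, "y": -80, "z": 50, "rx": 0, "ry": 0, "rz": -0.2, "gripper": 1}
    - {"x": 25, "y": -125, "z": 70, "rx": 0, "ry": 0, "rz": -0.3, "gripper": 1}
    - {"x": 40, "y": -170, "z": 80, "rx": 0, "ry": 0, "rz": -0.4, "gripper": 1}
    - {"x": 55, "y": -215, "z": 80, "rx": 0, "ry": 0, "rz": -0.5, "gripper": 1}
    - {"x": 75, "y": -260, "z": 80, "rx": 0, "ry": 0, "rz": -0.6, "gripper": 1}
    - {"x": 95, "y": -305, "z": 80, "rx": 0, "ry": 0, "rz": -0.7, "gripper": 1}
    - {"x": 115, "y": -350, "z": 80, "rx": 0, "ry": 0, "rz": -0.8, "gripper": 1}
    - {"x": 140, "y": -390, "z": 80, "rx": 0, "ry": 0, "rz": -0.9, "gripper": 1}
    - {"x": 165, "y": -430, "z": 80, "rx": 0, "ry": 0, "rz": -1.0, "gripper": 1}

```text
clock: 2.0
eef_pos: [408.8, 143.9, 311.8]
tcp_rot: [3.14, -0.0, 1.738]
contact_force: [0.6, 0.8, -0.8]
opening: 1.0
grasp_force: 0.0
```

Call:
servo_tool:
  deltas:
    - {"x": 25, "y": -40, "z": 0, "rx": 0, "ry": 0, "rz": -0.1, "gripper": 1}
    - {"x": 55, "y": -75, "z": 0, "rx": 0, "ry": 0, "rz": -0.2, "gripper": 1}
    - {"x": 90, "y": -110, "z": 0, "rx": 0, "ry": 0, "rz": -0.24, "gripper": 1}
    - {"x": 115, "y": -150, "z": 0, "rx": 0, "ry": 0, "rz": -0.24, "gripper": 1}
    - {"x": 137, "y": -185, "z": 0, "rx": 0, "ry": 0, "rz": -0.24, "gripper": 1}
    - {"x": 137, "y": -185, "z": 0, "rx": 0, "ry": 0, "rz": -0.24, "gripper": 1}

```text
clock: 2.6
eef_pos: [547.4, -43.2, 311.0]
tcp_rot: [3.141, 0.001, 1.498]
contact_force: [0.6, 1.0, 0.2]
opening: 1.0
grasp_force: 0.0
```

Run:
```python
from h import *
s=r.sense(); print(s['eef_pos'],s['tcp_rot'],s['qpos'],r.camera_params('wrist'))
np.savez('w1.npz',*cam('wrist'))
f=r.grab_frame('wrist'); cv2.imwrite('pics/w2.png',f); cv2.imwrite('pics/w2b.png',cv2.resize(f,(800,600)))
```

```text
[547.43042675 -43.17782137 311.00817847] [3.14058969e+00 1.31015177e-03 1.49835242e+00] [-8.06297799e-02  1.64944638e-01  1.70303743e+00 -1.36200648e-03
  1.27259719e+00 -7.78703403e-03] {'mtx': array([[341.8966029 ,   0.        , 281.00926263],
       [  0.        , 341.8966029 , 208.22752081],
       [  0.        ,   0.        ,   1.        ]]), 'eye': array([551.84635206,  24.27043447, 453.73246842]), 'orientation': array([ 2.86885421e+00, -4.31759775e-04, -7.27366218e-02])}
```

View pics/w2b.png

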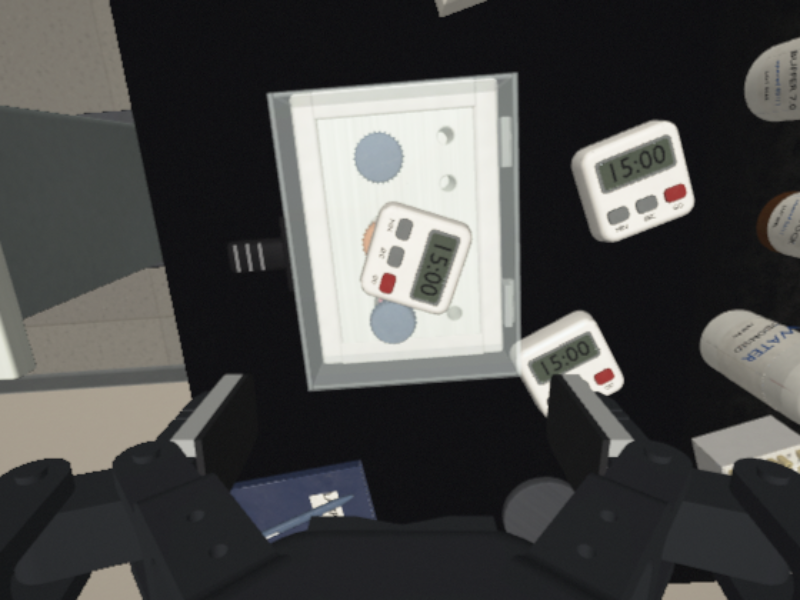

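The wrist view shows the timer centred at about (417,258) and tilted about 18°. Blue caps are at (379,157) and (393,320), the orange cap peeks out at (368,240), and the tab runs from (230,257) to (288,253).

Run:
```python
from h import *
def p(u,v,z): return at_z('wrist',u*.7,v*.7,z)[:2].round(1)
c=[p(u,v,161) for u,v in((388,204),(470,232),(447,313),(362,283))]; print('timer',np.mean(c,0),[np.degrees(np.arctan2(*(c[i]-c[i-1])[::-1])).round() for i in range(4)],[np.linalg.norm(c[i]-c[i-1]).round() for i in range(4)])
print('caps',p(379,157,130),p(393,320,130)); print('tab end',p(230,257,136),p(288,253,136))
print('hood top corners',[p(u,v,141) for u,v in((269,93),(517,73),(524,376),(310,390))])
print('base foot circ',p(540,512,4))
```

```text
timer [555.55 -31.7 ] [np.float64(67.0), np.float64(-23.0), np.float64(-108.0), np.float64(156.0)] [np.float64(51.0), np.float64(52.0), np.float64(52.0), np.float64(56.0)]
caps [536.3  29.8] [536.8 -79.7]
tab end [433.1 -26.4] [471.6 -26.5]
hood top corners [array([474.6,  70.9]), array([621.9,  71.2]), array([ 625. , -123.5]), array([ 475.2, -123.4])]
base foot circ [ 674.  -351.5]
```

Call:
servo_tool:
  deltas:
    - {"x": 4, "y": 6, "z": -40, "rx": 0, "ry": 0, "rz": -0.14, "gripper": 1}
    - {"x": 8, "y": 11, "z": -80, "rx": 0, "ry": 0, "rz": -0.27, "gripper": 1}
    - {"x": 8, "y": 11, "z": -120, "rx": 0, "ry": 0, "rz": -0.31, "gripper": 1}
    - {"x": 8, "y": 11, "z": -145, "rx": 0, "ry": 0, "rz": -0.31, "gripper": 1}
    - {"x": 8, "y": 11, "z": -162, "rx": 0, "ry": 0, "rz": -0.31, "gripper": 1}
    - {"x": 8, "y": 11, "z": -172, "rx": 0, "ry": 0, "rz": -0.31, "gripper": 1}
    - {"x": 8, "y": 11, "z": -172, "rx": 0, "ry": 0, "rz": -0.31, "gripper": 1}
  newtons: 25

```text
clock: 3.35
eef_pos: [552.2, -27.5, 138.4]
tcp_rot: [-3.14, 0.001, 1.192]
contact_force: [-0.0, -0.1, -0.5]
opening: 1.0
grasp_force: 0.0
```

Call:
servo_tool:
  deltas:
    - {"x": 0, "y": 0, "z": 0, "rx": 0, "ry": 0, "rz": 0, "gripper": 0.3}
    - {"x": 0, "y": 0, "z": 0, "rx": 0, "ry": 0, "rz": 0, "gripper": -0.2}
    - {"x": 0, "y": 0, "z": 0, "rx": 0, "ry": 0, "rz": 0, "gripper": -0.2}
    - {"x": 0, "y": 0, "z": 0, "rx": 0, "ry": 0, "rz": 0, "gripper": -0.2}
    - {"x": 0, "y": 0, "z": 0, "rx": 0, "ry": 0, "rz": 0, "gripper": -0.2}
  newtons: 25

```text
clock: 3.85
eef_pos: [554.3, -28.2, 141.1]
tcp_rot: [3.139, -0.001, 1.192]
contact_force: [-0.5, 1.9, 5.6]
opening: 0.691
grasp_force: 26.0
```

Call:
servo_tool:
  deltas:
    - {"x": 0, "y": 0, "z": 15, "rx": 0, "ry": 0, "rz": 0, "gripper": -0.2}
    - {"x": 0, "y": 0, "z": 45, "rx": 0, "ry": 0, "rz": 0, "gripper": -0.2}
    - {"x": -20, "y": 5, "z": 75, "rx": 0, "ry": 0, "rz": 0.13, "gripper": -0.2}
    - {"x": -55, "y": 25, "z": 80, "rx": 0, "ry": 0, "rz": 0.26, "gripper": -0.2}
    - {"x": -90, "y": 50, "z": 80, "rx": 0, "ry": 0, "rz": 0.4, "gripper": -0.2}
    - {"x": -120, "y": 85, "z": 80, "rx": 0, "ry": 0, "rz": 0.54, "gripper": -0.2}
    - {"x": -138, "y": 125, "z": 80, "rx": 0, "ry": 0, "rz": 0.68, "gripper": -0.2}
    - {"x": -138, "y": 168, "z": 70, "rx": 0, "ry": 0, "rz": 0.82, "gripper": -0.2}
    - {"x": -138, "y": 210, "z": 45, "rx": 0, "ry": 0, "rz": 0.96, "gripper": -0.2}
    - {"x": -138, "y": 250, "z": 10, "rx": 0, "ry": 0, "rz": 1.1, "gripper": -0.2}

```text
clock: 4.85
eef_pos: [416.6, 222.2, 153.1]
tcp_rot: [3.136, 0.001, 2.298]
contact_force: [1.1, 0.6, -0.3]
opening: 0.69
grasp_force: 27.2
```

Call:
servo_tool:
  deltas:
    - {"x": 0, "y": 25, "z": -40, "rx": 0, "ry": 0, "rz": 0.1, "gripper": -0.2}
    - {"x": 0, "y": 38, "z": -80, "rx": 0, "ry": 0, "rz": 0.1, "gripper": -0.2}
    - {"x": 0, "y": 38, "z": -115, "rx": 0, "ry": 0, "rz": 0.1, "gripper": -0.2}
    - {"x": 0, "y": 38, "z": -130, "rx": 0, "ry": 0, "rz": 0.1, "gripper": -0.2}
    - {"x": 0, "y": 38, "z": -138, "rx": 0, "ry": 0, "rz": 0.1, "gripper": -0.2}
    - {"x": 0, "y": 38, "z": -143, "rx": 0, "ry": 0, "rz": 0.1, "gripper": -0.2}
    - {"x": 0, "y": 38, "z": -143, "rx": 0, "ry": 0, "rz": 0.1, "gripper": -0.2}

```text
clock: 5.55
eef_pos: [415.8, 257.5, 8.8]
tcp_rot: [3.141, 0.0, 2.392]
contact_force: [0.1, -0.1, 0.2]
opening: 0.691
grasp_force: 27.2
```

Call:
servo_tool:
  deltas:
    - {"x": 0, "y": 0, "z": -2, "rx": 0, "ry": 0, "rz": 0, "gripper": -0.2}
    - {"x": 0, "y": 0, "z": -4, "rx": 0, "ry": 0, "rz": 0, "gripper": -0.2}
    - {"x": 0, "y": 0, "z": -6, "rx": 0, "ry": 0, "rz": 0, "gripper": -0.2}
    - {"x": 0, "y": 0, "z": -6, "rx": 0, "ry": 0, "rz": 0, "gripper": -0.2}

```text
clock: 5.95
eef_pos: [415.3, 257.3, 2.4]
tcp_rot: [3.141, 0.0, 2.392]
contact_force: [0.3, -0.3, -1.2]
opening: 0.691
grasp_force: 27.2
```

Call:
servo_tool:
  deltas:
    - {"x": 0, "y": 0, "z": -1, "rx": 0, "ry": 0, "rz": 0, "gripper": -0.2}
    - {"x": 0, "y": 0, "z": -2, "rx": 0, "ry": 0, "rz": 0, "gripper": -0.2}
    - {"x": 0, "y": 0, "z": -2, "rx": 0, "ry": 0, "rz": 0, "gripper": -0.2}

```text
clock: 6.25
eef_pos: [415.3, 257.3, 0.3]
tcp_rot: [-3.142, 0.0, 2.392]
contact_force: [0.3, 0.2, -0.7]
opening: 0.686
grasp_force: 27.2
```

Call:
servo_tool:
  deltas:
    - {"x": 0, "y": 0, "z": 0, "rx": 0, "ry": 0, "rz": 0, "gripper": 0.6}
    - {"x": 0, "y": 0, "z": 0, "rx": 0, "ry": 0, "rz": 0, "gripper": 1}
    - {"x": 0, "y": 0, "z": 2, "rx": 0, "ry": 0, "rz": 0, "gripper": 1}
    - {"x": 0, "y": 0, "z": 25, "rx": 0, "ry": 0, "rz": 0, "gripper": 1}
    - {"x": 0, "y": 0, "z": 70, "rx": 0, "ry": 0, "rz": 0, "gripper": 1}
    - {"x": 0, "y": -10, "z": 115, "rx": 0, "ry": 0, "rz": 0.1, "gripper": 1}
    - {"x": 0, "y": -40, "z": 150, "rx": 0, "ry": 0, "rz": 0.2, "gripper": 1}
    - {"x": 0, "y": -80, "z": 175, "rx": 0, "ry": 0, "rz": 0.3, "gripper": 1}
    - {"x": 5, "y": -120, "z": 190, "rx": 0, "ry": 0, "rz": 0.4, "gripper": 1}
    - {"x": 10, "y": -160, "z": 200, "rx": 0, "ry": 0, "rz": 0.5, "gripper": 1}

```text
clock: 7.25
eef_pos: [425.6, 96.1, 202.2]
tcp_rot: [3.14, 0.002, 2.897]
contact_force: [0.5, 0.3, -0.2]
opening: 1.002
grasp_force: 0.0
```

Call:
servo_tool:
  deltas:
    - {"x": 5, "y": -40, "z": 0, "rx": 0, "ry": 0, "rz": 0.1, "gripper": 1}
    - {"x": 15, "y": -80, "z": 0, "rx": 0, "ry": 0, "rz": 0.2, "gripper": 1}
    - {"x": 21, "y": -110, "z": 0, "rx": 0, "ry": 0, "rz": 0.25, "gripper": 1}
    - {"x": 21, "y": -124, "z": 0, "rx": 0, "ry": 0, "rz": 0.25, "gripper": 1}
    - {"x": 21, "y": -124, "z": 0, "rx": 0, "ry": 0, "rz": 0.25, "gripper": 1}
    - {"x": 21, "y": -124, "z": 0, "rx": 0, "ry": 0, "rz": 0.25, "gripper": 1}

```text
clock: 7.85
eef_pos: [446.1, -26.5, 200.4]
tcp_rot: [3.141, -0.0, 3.141]
contact_force: [0.4, -0.2, 1.0]
opening: 1.0
grasp_force: 0.0
```

Run:
```python
from h import *
s=r.sense(); print(s['eef_pos'],s['tcp_rot'],s['opening'])
f=r.grab_frame('wrist'); g=r.grab_frame('scene'); print(r.camera_params('wrist'))
cv2.imwrite('pics/c3.png',cv2.hconcat([cv2.resize(f,(440,330)),cv2.resize(g[190:270,220:316],(360,330))[:330]]))
print([(d['conf'],d['box']) for d in r.recognise('hood_tab','wrist')])
```

```text
[446.05728169 -26.52072251 200.37873079] [ 3.14131576e+00 -1.70119083e-04  3.14055805e+00] 0.999990510794123
{'mtx': array([[341.8966029 ,   0.        , 281.00926263],
       [  0.        , 341.8966029 , 208.22752081],
       [  0.        ,   0.        ,   1.        ]]), 'eye': array([377.84826844, -26.46399816, 343.19716718]), 'orientation': array([ 2.87072094e+00, -3.67091381e-04,  1.57117811e+00])}
[(0.71, [132.9, 206.3, 298.5, 175.0])]
```

View pics/c3.png

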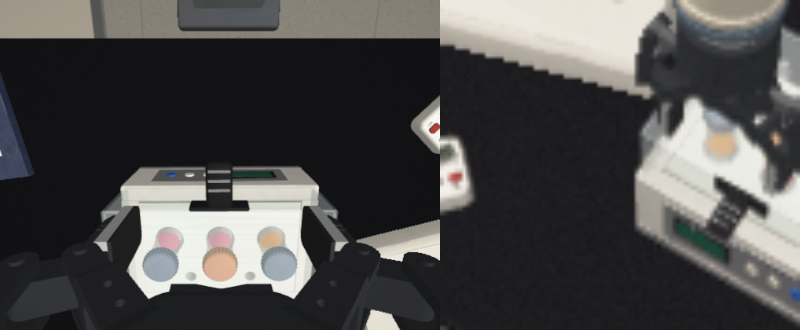

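The wrist crop shows the tab centred under the gripper at (219,183) and the orange cap in the middle bore at (220,264). The timer lies on the worktop. I'll go down onto the tab.

Call:
servo_tool:
  deltas:
    - {"x": 0, "y": -1, "z": -35, "rx": 0, "ry": 0, "rz": 0, "gripper": 0.6}
    - {"x": 0, "y": -1, "z": -60, "rx": 0, "ry": 0, "rz": 0, "gripper": 0.2}
    - {"x": 0, "y": -1, "z": -80, "rx": 0, "ry": 0, "rz": 0, "gripper": 0.1}
    - {"x": 0, "y": -1, "z": -80, "rx": 0, "ry": 0, "rz": 0, "gripper": 0}
    - {"x": 0, "y": -1, "z": -80, "rx": 0, "ry": 0, "rz": 0, "gripper": -0.7}
    - {"x": 0, "y": -1, "z": -80, "rx": 0, "ry": 0, "rz": 0, "gripper": -0.7}
    - {"x": 0, "y": -1, "z": -80, "rx": 0, "ry": 0, "rz": 0, "gripper": -0.7}
    - {"x": 0, "y": -1, "z": -80, "rx": 0, "ry": 0, "rz": 0, "gripper": -0.7}
  newtons: 30

```text
clock: 8.8
eef_pos: [446.8, -28.1, 121.6]
tcp_rot: [-3.14, 0.001, -3.141]
contact_force: [-0.8, -5.3, -0.7]
opening: 0.245
grasp_force: 32.9
```

Run:
```python
import numpy as np
h=np.array([623.7,81.]); p0=np.array([446.,135.]); v=p0-h
for t in np.arange(0.1,1.56,.1):
    c,s=np.cos(t),np.sin(t); q=np.array([c*v[0]+s*v[1], -s*v[0]+c*v[1]])-v; print(round(t,2),q.round(1))
```

```text
0.1 [ 6.3 17.5]
0.2 [14.3 34.2]
0.3 [23.9 50.1]
0.4 [35.1 64.9]
0.5 [47.6 78.6]
0.6 [61.5 90.9]
0.7 [ 76.6 101.8]
0.8 [ 92.6 111.1]
0.9 [109.5 118.8]
1.0 [127.1 124.7]
1.1 [145.2 128.9]
1.2 [163.6 131.2]
1.3 [182.2 131.7]
1.4 [200.7 130.3]
1.5 [219.  127.1]
```

Call:
servo_tool:
  deltas:
    - {"x": 2.7, "y": 1, "z": 8.8, "rx": 0, "ry": 0, "rz": 0, "gripper": -0.7}
    - {"x": 6.3, "y": 1, "z": 17.5, "rx": 0, "ry": 0, "rz": 0, "gripper": -0.7}
    - {"x": 14.3, "y": 1, "z": 34, "rx": 0, "ry": 0, "rz": 0, "gripper": -0.7}
    - {"x": 24, "y": 1, "z": 50, "rx": 0, "ry": 0, "rz": 0, "gripper": -0.7}
    - {"x": 35, "y": 1, "z": 65, "rx": 0, "ry": 0, "rz": 0, "gripper": -0.7}

```text
clock: 9.3
eef_pos: [482.6, -28.0, 187.4]
tcp_rot: [-3.139, 0.003, -3.14]
contact_force: [7.0, -9.0, -9.8]
opening: 0.243
grasp_force: 31.7
```

Call:
servo_tool:
  deltas:
    - {"x": 12.5, "y": 0, "z": 13.5, "rx": 0, "ry": 0, "rz": 0, "gripper": -0.7}
    - {"x": 26.5, "y": 0, "z": 26, "rx": 0, "ry": 0, "rz": 0, "gripper": -0.7}
    - {"x": 41.5, "y": 0, "z": 37, "rx": 0, "ry": 0, "rz": 0, "gripper": -0.7}
    - {"x": 57.5, "y": 0, "z": 46, "rx": 0, "ry": 0, "rz": 0, "gripper": -0.7}
    - {"x": 74.5, "y": 0, "z": 54, "rx": 0, "ry": 0, "rz": 0, "gripper": -0.7}
    - {"x": 92, "y": 0, "z": 60, "rx": 0, "ry": 0, "rz": 0, "gripper": -0.7}

```text
clock: 9.9
eef_pos: [573.5, -27.7, 247.0]
tcp_rot: [-3.139, 0.0, -3.141]
contact_force: [-0.7, -6.2, -5.8]
opening: 0.246
grasp_force: 31.8
```

Call:
servo_tool:
  deltas:
    - {"x": 18, "y": 0, "z": 4, "rx": 0, "ry": 0, "rz": 0, "gripper": -0.7}
    - {"x": 36.5, "y": 0, "z": 6.5, "rx": 0, "ry": 0, "rz": 0, "gripper": -0.7}
    - {"x": 55, "y": 0, "z": 7, "rx": 0, "ry": 0, "rz": 0, "gripper": -0.7}
    - {"x": 73.5, "y": 0, "z": 5.5, "rx": 0, "ry": 0, "rz": 0, "gripper": -0.7}
    - {"x": 92, "y": 0, "z": 2.5, "rx": 0, "ry": 0, "rz": 0, "gripper": -0.7}
    - {"x": 92, "y": 0, "z": 2.5, "rx": 0, "ry": 0, "rz": 0, "gripper": -0.7}

```text
clock: 10.5
eef_pos: [667.6, -27.4, 249.8]
tcp_rot: [-3.14, 0.004, -3.141]
contact_force: [1.7, -4.5, 5.1]
opening: 0.25
grasp_force: 34.2
```

Call:
servo_tool:
  deltas:
    - {"x": 0, "y": 0, "z": 0, "rx": 0, "ry": 0, "rz": 0, "gripper": 0.2}
    - {"x": 0, "y": 0, "z": 0, "rx": 0, "ry": 0, "rz": 0, "gripper": 0.2}
    - {"x": 0, "y": 0, "z": 15, "rx": 0, "ry": 0, "rz": 0, "gripper": 0.2}
    - {"x": 0, "y": 0, "z": 40, "rx": 0, "ry": 0, "rz": 0, "gripper": 0.2}
    - {"x": 0, "y": 0, "z": 60, "rx": 0, "ry": 0, "rz": 0, "gripper": 0.2}
    - {"x": -30, "y": 0, "z": 60, "rx": 0, "ry": 0, "rz": -0.14, "gripper": 0.2}
    - {"x": -70, "y": 0, "z": 60, "rx": 0, "ry": 0, "rz": -0.28, "gripper": 0.2}
    - {"x": -110, "y": 0, "z": 60, "rx": 0, "ry": 0, "rz": -0.42, "gripper": 0.2}
    - {"x": -131, "y": 0, "z": 60, "rx": 0, "ry": 0, "rz": -0.56, "gripper": 0.2}
    - {"x": -131, "y": 0, "z": 60, "rx": 0, "ry": 0, "rz": -0.7, "gripper": 0.2}

```text
clock: 11.5
eef_pos: [531.5, -26.4, 309.6]
tcp_rot: [3.141, 0.0, 2.436]
contact_force: [0.3, 0.7, -0.2]
opening: 0.6
grasp_force: 0.0
```

Call:
servo_tool:
  deltas:
    - {"x": 0, "y": 0, "z": 0, "rx": 0, "ry": 0, "rz": -0.14, "gripper": 0.2}
    - {"x": 0, "y": 0, "z": 0, "rx": 0, "ry": 0, "rz": -0.28, "gripper": 0.2}
    - {"x": 0, "y": 0, "z": 0, "rx": 0, "ry": 0, "rz": -0.42, "gripper": 0.2}
    - {"x": 0, "y": 0, "z": 0, "rx": 0, "ry": 0, "rz": -0.56, "gripper": 0.2}
    - {"x": 0, "y": 0, "z": 0, "rx": 0, "ry": 0, "rz": -0.7, "gripper": 0.2}
    - {"x": 0, "y": 0, "z": 0, "rx": 0, "ry": 0, "rz": -0.84, "gripper": 0.2}
    - {"x": 0, "y": 0, "z": 0, "rx": 0, "ry": 0, "rz": -0.87, "gripper": 0.2}
    - {"x": 0, "y": 0, "z": 0, "rx": 0, "ry": 0, "rz": -0.87, "gripper": 0.2}

```text
clock: 12.3
eef_pos: [534.2, -26.6, 308.8]
tcp_rot: [3.141, -0.0, 1.574]
contact_force: [0.2, 0.2, 0.2]
opening: 0.604
grasp_force: 0.0
```

Run:
```python
from h import *
s=r.sense(); print(s['eef_pos'],s['tcp_rot'],s['qpos'])
f=r.grab_frame('wrist'); print(r.camera_params('wrist')['eye'],[(d['conf'],d['box']) for d in r.recognise('sample_cap','wrist')])
g=r.grab_frame('scene');print([(d['conf'],d['box']) for d in r.recognise('camera_stand','scene')]); cv2.imwrite('pics/scene4.png',g);cv2.imwrite('pics/w4.png',f)
cv2.imwrite('pics/w4b.png',cv2.resize(f,(800,600)))
hsv=cv2.cvtColor(f,cv2.COLOR_BGR2HSV); m=cv2.inRange(hsv,(5,70,110),(20,255,255)); 
n,_,st,ce=cv2.connectedComponentsWithStats(m); 
for i in np.argsort(-st[1:,4])[:4]+1: print(st[i],ce[i],at_z('wrist',*ce[i],130))
```

```text
[534.2353572  -26.55757608 308.78000314] [ 3.14057965e+00 -4.97332365e-05  1.57422271e+00] [-5.25429018e-02  1.42883870e-01  1.73422577e+00  1.11549182e-04
  1.26347438e+00 -5.60029532e-02]
[533.46245127  40.85134967 451.38997952] [(0.61, [267.8, 164.1, 35.4, 39.6])]
[(0.6, [403.3, 209.6, 42.5, 63.3])]
[268 170  34  33 850] [284.65176471 186.06235294] [537.19263006 -26.45819624 130.        ]
```

View pics/w4b.png

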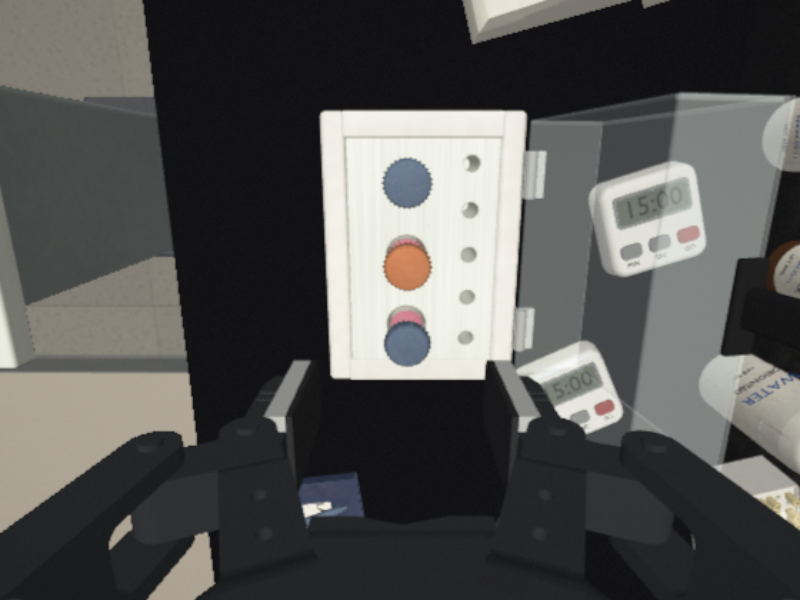

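The hood is open and resting back. The orange cap is at (407,267), between the two blue ones, at world (537,-27). I'll descend on it.

Call:
servo_tool:
  deltas:
    - {"x": 3, "y": -0.5, "z": -45, "rx": 0, "ry": 0, "rz": 0, "gripper": 0.2}
    - {"x": 3, "y": -0.5, "z": -90, "rx": 0, "ry": 0, "rz": 0, "gripper": 0.2}
    - {"x": 3, "y": -0.5, "z": -135, "rx": 0, "ry": 0, "rz": 0, "gripper": 0.2}
    - {"x": 3, "y": -0.5, "z": -165, "rx": 0, "ry": 0, "rz": 0, "gripper": 0.2}
    - {"x": 3, "y": -0.5, "z": -190, "rx": 0, "ry": 0, "rz": 0, "gripper": 0.2}
    - {"x": 3, "y": -0.5, "z": -206, "rx": 0, "ry": 0, "rz": 0, "gripper": 0.2}
    - {"x": 3, "y": -0.5, "z": -206, "rx": 0, "ry": 0, "rz": 0, "gripper": 0.2}
    - {"x": 3, "y": -0.5, "z": -206, "rx": 0, "ry": 0, "rz": 0, "gripper": 0.2}

```text
clock: 13.3
eef_pos: [537.4, -27.2, 102.1]
tcp_rot: [-3.141, -0.0, 1.572]
contact_force: [0.7, 0.3, 0.2]
opening: 0.601
grasp_force: 0.0
```

Call:
servo_tool:
  deltas:
    - {"x": 0, "y": 0, "z": 0, "rx": 0, "ry": 0, "rz": 0, "gripper": -0.6}
    - {"x": 0, "y": 0, "z": 0, "rx": 0, "ry": 0, "rz": 0, "gripper": -0.6}
    - {"x": 0, "y": 0, "z": 0, "rx": 0, "ry": 0, "rz": 0, "gripper": -0.6}
    - {"x": 0, "y": 0, "z": 0, "rx": 0, "ry": 0, "rz": 0, "gripper": -0.6}
  newtons: 40

```text
clock: 13.7
eef_pos: [538.2, -27.2, 103.2]
tcp_rot: [3.139, 0.0, 1.572]
contact_force: [-0.9, 0.4, 6.1]
opening: 0.364
grasp_force: 39.2
```

Run:
```python
from h import *
s=r.sense(); print(s['eef_pos'],s['tcp_rot'],s['opening'],s['grasp_force'])
f=cv2.imread('pics/scene4.png')[170:290,380:480]; g=r.grab_frame('side'); g=g[170:290,370:470]
cv2.imwrite('pics/cam.png',cv2.hconcat([cv2.resize(x,(400,480),interpolation=cv2.INTER_CUBIC) for x in(f,g)]))
```

```text
[538.22769746 -27.22141409 103.2400428 ] [3.13920359e+00 1.68225827e-04 1.57195629e+00] 0.36390545519651124 39.231823176378384
```

View pics/cam.png

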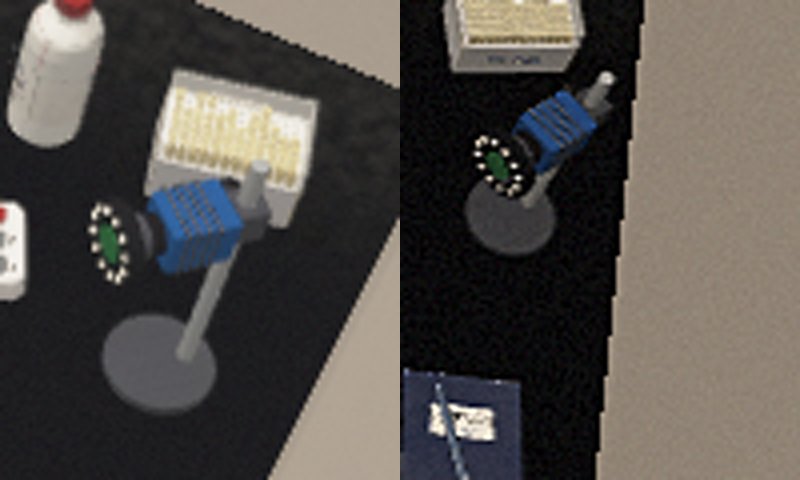

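The camera crop shows the ring light face at scene crop (109,243) and side crop (497,165). The foot centre is at (160,362) and (511,215).

Run:
```python
from h import *
s=lambda u,v:(380+u/4,170+v/4); d=lambda u,v:(370+(u-400)/4,170+v/4)
def tri(A,B):
    (e1,a),(e2,b)=ray('scene',*A),ray('side',*B)
    t=np.linalg.lstsq(np.c_[a,-b],e2-e1,rcond=None)[0]; p,q=e1+a*t[0],e2+b*t[1]; return ((p+q)/2).round(1),(p-q).round(1)
for n,A,B,z in [('ring',(109,243),(497,165),200),('foot',(160,362),(511,215),8),('posttop',(258,172),(607,77),260)]:
    print(n,tri(s(*A),d(*B)),at_z('scene',*s(*A),z).round(1),at_z('side',*d(*B),z).round(1))
```

```text
ring (array([ 621.7, -300.5,  196.6]), array([ 2. , -1.1,  1.4])) [ 620.6 -301.4  200. ] [ 618.3 -299.2  200. ]
foot (array([ 679.7, -357.7,    6.9]), array([ 2.9, -1.6,  1.9])) [ 681.  -358.5    8. ] [ 677.1 -356.5    8. ]
posttop (array([ 701.6, -372.4,  246.9]), array([-2.1,  1.1, -1.7])) [ 688.5 -373.   260. ] [ 694.3 -369.8  260. ]
```

Call:
servo_tool:
  deltas:
    - {"x": 0, "y": 0, "z": 5, "rx": 0, "ry": 0, "rz": 0, "gripper": -0.6}
    - {"x": 0, "y": 0, "z": 20, "rx": 0, "ry": 0, "rz": 0, "gripper": -0.6}
    - {"x": 0, "y": 0, "z": 45, "rx": 0, "ry": 0, "rz": 0, "gripper": -0.6}
    - {"x": 0, "y": 0, "z": 75, "rx": 0, "ry": 0, "rz": 0, "gripper": -0.6}
    - {"x": 0, "y": 0, "z": 110, "rx": 0, "ry": 0, "rz": 0, "gripper": -0.6}
    - {"x": 0, "y": 0, "z": 150, "rx": 0, "ry": 0, "rz": 0, "gripper": -0.6}
    - {"x": 0, "y": 0, "z": 190, "rx": 0, "ry": 0, "rz": 0, "gripper": -0.6}
    - {"x": 0, "y": 0, "z": 210, "rx": 0, "ry": 0, "rz": 0, "gripper": -0.6}
    - {"x": 0, "y": 0, "z": 210, "rx": 0, "ry": 0, "rz": 0, "gripper": -0.6}

```text
clock: 14.65
eef_pos: [538.8, -27.2, 315.8]
tcp_rot: [3.135, 0.0, 1.572]
contact_force: [0.5, 1.0, -0.7]
opening: 0.365
grasp_force: 39.8
```

Call:
servo_tool:
  deltas:
    - {"x": -3, "y": -20, "z": 0, "rx": 0, "ry": 0, "rz": -0.1, "gripper": -0.6}
    - {"x": -8, "y": -50, "z": 0, "rx": 0, "ry": 0, "rz": -0.2, "gripper": -0.6}
    - {"x": -13, "y": -80, "z": 0, "rx": 0, "ry": 0, "rz": -0.32, "gripper": -0.6}
    - {"x": -18, "y": -110, "z": 0, "rx": 0, "ry": 0, "rz": -0.44, "gripper": -0.6}
    - {"x": -23, "y": -140, "z": 0, "rx": 0, "ry": 0, "rz": -0.56, "gripper": -0.6}
    - {"x": -27, "y": -160, "z": 0, "rx": 0, "ry": 0, "rz": -0.68, "gripper": -0.6}
    - {"x": -27, "y": -169, "z": 0, "rx": 0, "ry": 0, "rz": -0.766, "gripper": -0.6}
    - {"x": -27, "y": -169, "z": 0, "rx": 0, "ry": 0, "rz": -0.766, "gripper": -0.6}
    - {"x": -27, "y": -169, "z": 0, "rx": 0, "ry": 0, "rz": -0.766, "gripper": -0.6}

```text
clock: 15.55
eef_pos: [509.8, -195.8, 311.1]
tcp_rot: [-3.14, 0.0, 0.808]
contact_force: [-1.0, -0.2, -0.7]
opening: 0.365
grasp_force: 39.8
```

Call:
servo_tool:
  deltas:
    - {"x": 0, "y": 0, "z": -4, "rx": -0.05, "ry": -0.05, "rz": 0, "gripper": -0.6}
    - {"x": 0, "y": 0, "z": -12, "rx": -0.12, "ry": -0.125, "rz": 0, "gripper": -0.6}
    - {"x": 0, "y": 0, "z": -22, "rx": -0.2, "ry": -0.208, "rz": 0, "gripper": -0.6}
    - {"x": 0, "y": 0, "z": -32, "rx": -0.28, "ry": -0.291, "rz": 0, "gripper": -0.6}
    - {"x": 0, "y": 0, "z": -42, "rx": -0.36, "ry": -0.374, "rz": 0, "gripper": -0.6}
    - {"x": 0, "y": 0, "z": -52, "rx": -0.43, "ry": -0.447, "rz": 0, "gripper": -0.6}
    - {"x": 0, "y": 0, "z": -58, "rx": -0.484, "ry": -0.503, "rz": 0, "gripper": -0.6}
    - {"x": 0, "y": 0, "z": -58, "rx": -0.484, "ry": -0.503, "rz": 0, "gripper": -0.6}
    - {"x": 0, "y": 0, "z": -58, "rx": -0.484, "ry": -0.503, "rz": 0, "gripper": -0.6}

```text
clock: 16.45
eef_pos: [509.3, -194.7, 252.6]
tcp_rot: [2.445, 0.003, 0.809]
contact_force: [-0.1, -0.2, -0.3]
opening: 0.367
grasp_force: 39.9
```

Run:
```python
from h import *
s=r.sense(); T=R.from_euler('xyz',s['tcp_rot']).as_matrix(); p=s['eef_pos']; print(p,s['tcp_rot'],s['qpos'],s['opening'],s['contact_force'])
F=np.array([546.5,-229.8,200]); a=-T[:,2]; print('axis',a,'lean',np.degrees(np.arccos(a[2])),'az',np.degrees(np.arctan2(a[1],a[0])),'cone',p-75.2*a)
ims=[]
for n in('scene','side','wrist'):
    f=r.grab_frame(n); cv2.imwrite(f'pics/{n}5.png',f); ims.append(f)
print('pred tip/cone/cap px',[proj(n,[p-85.2*a,p-75.2*a,p+27*a]).round(1).tolist() for n in('scene','side','wrist')])
cv2.imwrite('pics/v5.png',cv2.hconcat([cv2.resize(ims[0][180:270,350:440],(400,400),interpolation=cv2.INTER_CUBIC),cv2.resize(ims[1][160:250,340:430],(400,400),interpolation=cv2.INTER_CUBIC)]))
cv2.imwrite('pics/w5b.png',cv2.resize(ims[2],(800,600)))
```

```text
[ 509.32953034 -194.65753578  252.59934166] [2.44526354 0.00300065 0.80936956] [-0.1246185  -0.00696607  2.23014836 -0.91085176  0.50649161  1.35963132] 0.3669221868302278 [-0.05258815 -0.16707271 -0.32357931]
axis [-0.46269467  0.4442074   0.76719843] lean 39.89702780941791 az 136.16781746386744 cone [ 544.12416982 -228.06193227  194.90602005]
pred tip/cone/cap px [[[374.1, 240.0], [372.4, 238.9], [353.8, 227.2]], [[371.9, 225.6], [370.9, 225.5], [360.0, 224.7]], [[277.1, 213.6], [277.0, 217.8], [274.2, 297.5]]]
```

View pics/v5.png

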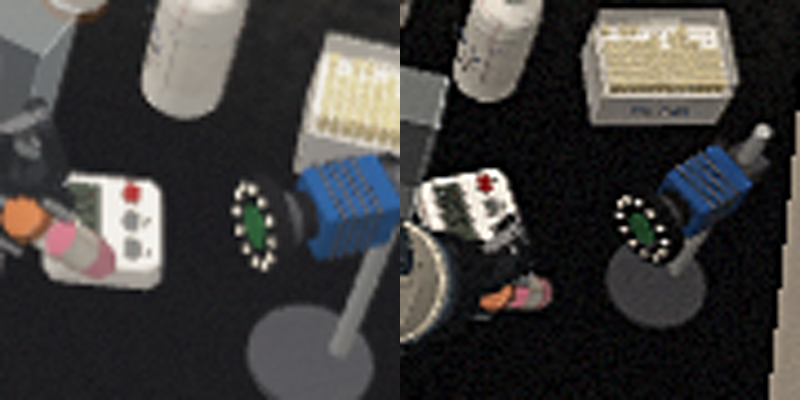

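View pics/w5b.png

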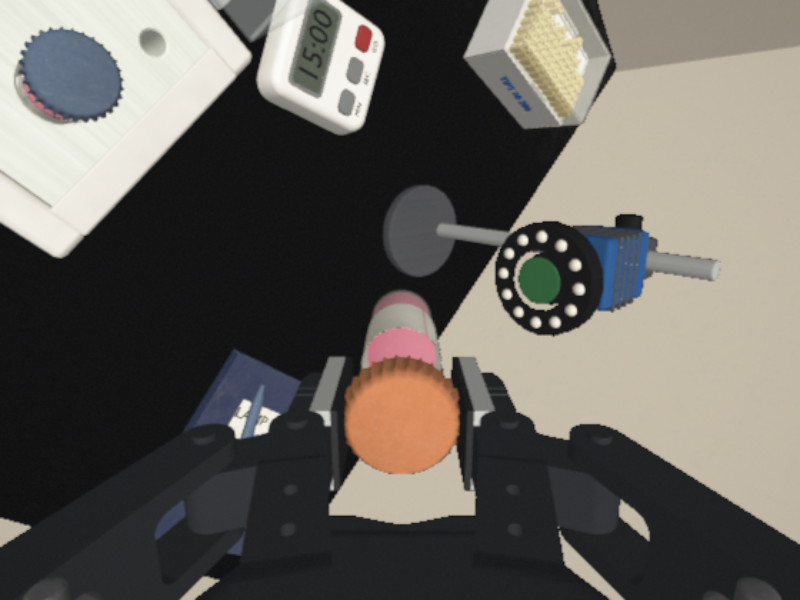

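The tube is firmly held, and leans with its cone towards the lens. In the wrist view its end is at (402,291), the cap at (403,415) and the ring light centre at (543,278). I'll cross-check the focus from this closer view.

Run:
```python
from h import *
for k in range(3):
    s=r.sense(); p=s['eef_pos']; T=R.from_euler('xyz',s['tcp_rot']).as_matrix(); a=-T[:,2]
    print(p.round(1),a.round(3),proj('wrist',[p-85.2*a,p,p+27*a]).round(1).tolist()); r.grab_frame('wrist')
K,e,M=cam('wrist'); print('cam in tool',T.T@(e-p),(T.T@M).round(3).tolist())
W=lambda u,v,z: at_z('wrist',u*.7,v*.7,z).round(1)
print('ring',W(549,278,200),'lens',W(540,281,200),'ring top/bot',W(547,222,234),W(549,335,166),'foot',W(421,230,8),'posttop',W(712,270,260))
```

```text
[ 510.8 -195.8  254.3] [-0.464  0.445  0.766] [[280.9, 213.4], [280.7, 266.4], [280.7, 297.2]]
[ 510.8 -196.1  254.4] [-0.464  0.445  0.766] [[280.9, 213.4], [280.8, 266.4], [280.7, 297.2]]
[ 510.8 -196.2  254.4] [-0.464  0.446  0.766] [[280.9, 213.4], [280.7, 266.5], [280.6, 297.3]]
cam in tool [  67.19601193    0.17440931 -142.6793166 ] [[-0.0, -0.963, -0.269], [1.0, -0.0, -0.0], [0.0, -0.269, 0.963]]
ring [ 627.3 -309.8  200. ] lens [ 620.4 -303.7  200. ] ring top/bot [ 614.1 -239.6  234. ] [ 628.5 -394.2  166. ] foot [ 679.4 -355.5    8. ] posttop [ 690.9 -366.7  260. ]
```

Call:
servo_tool:
  deltas:
    - {"x": -1, "y": -1, "z": 2, "rx": 0, "ry": 0, "rz": 0, "gripper": -0.6}
    - {"x": -2, "y": -1.5, "z": 4, "rx": 0, "ry": 0, "rz": 0, "gripper": -0.6}
    - {"x": -2, "y": -1.5, "z": 4, "rx": 0, "ry": 0, "rz": 0, "gripper": -0.6}
    - {"x": -2, "y": -1.5, "z": 4, "rx": 0, "ry": 0, "rz": 0, "gripper": -0.6}
    - {"x": -2, "y": -1.5, "z": 4, "rx": 0, "ry": 0, "rz": 0, "gripper": -0.6}
    - {"x": -2, "y": -1.5, "z": 4, "rx": 0, "ry": 0, "rz": 0, "gripper": -0.6}
    - {"x": -2, "y": -1.5, "z": 4, "rx": 0, "ry": 0, "rz": 0, "gripper": -0.6}

```text
clock: 17.45
eef_pos: [508.3, -197.6, 257.8]
tcp_rot: [2.444, 0.001, 0.806]
contact_force: [-0.0, 0.1, -1.2]
opening: 0.364
grasp_force: 39.9
```

Run:
```python
from h import *
s=r.sense(); print(s['eef_pos'],s['grasp_force'],abs(s['qvel']).max())
g=r.grab_frame('scene'); cv2.imwrite('pics/end.png',cv2.resize(g[130:330,200:480],(800,571),interpolation=cv2.INTER_CUBIC))
# timer position check at top z=20
for d in r.recognise('timer','scene'):
    b=d['box']; print(d['conf'],at_z('scene',b[0]+b[2]/2,b[1]+b[3]/2,10).round())
cv2.imwrite('pics/end.png',cv2.resize(g[150:330,190:430],(800,600),interpolation=cv2.INTER_CUBIC))
```

```text
[ 508.25293188 -197.64212871  257.78283744] 39.90685534430668 0.0015599453683935777
0.95 [ 702. -188.   10.]
0.78 [419. 243.  10.]
```

View pics/end.png

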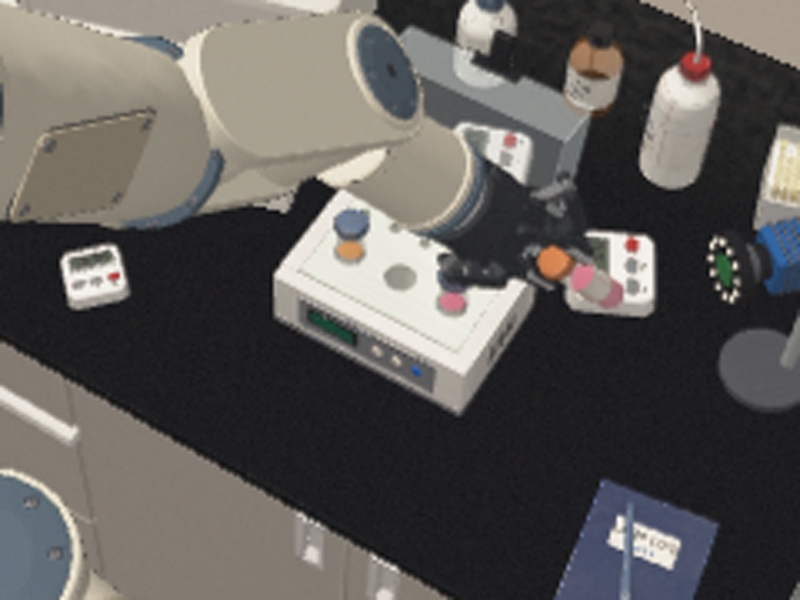

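The timer is flat on the free worktop at (95,277), the hood is resting back and the blue tubes are still in place. The sample is held in front of the lens, with its cone at (610,290). I'm handing the job in.

```bash
python3 -c "
from rig import r
print(r.sign_off())"
```

```text
the job is handed in; nothing more can be done
None
```

The job is handed in, though the sign-off returned no verdict: the timer is flat on the free worktop, the hood rests open on its stop, and the gripper holds the orange-capped tube still at about a 40° lean, its cone by my estimate within a few mm of the camera's focus.

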